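# Clear the sawing board of offcuts

### The arm

A 6-joint arm with a two-finger parallel gripper is mounted at the origin on the work surface. World frame = base frame: x ahead of the robot, y to its left, z up, the work surface at z = 0. Lengths are in m, angles in rad, forces in N, time in s.
With the tool pointing down it reaches from about 0.3 to 0.825 m from the base axis. Payload 5.4 kg.
Tool frame: the origin (TCP) lies at the very end of the fingers, on their centre line; the grasp point (between the pads) lies 19 mm behind it; z points along the fingers, y is the line along which they close (so a half turn about z gives the same grasp; the last joint's range is limited). The gripper opens to 92 mm and grips with 3 to 60 N. Pads are 20 mm wide; open, the fingers measure 128 mm over their backs; the gripper's body (75 mm by 189 mm) begins 69 mm behind the grasp point.
Start: joints at [1.038, 0.158, 1.597, -0, 1.386, -0.21], TCP at [0.182, 0.545, 0.215] pointing down, gripper open.
Joint ranges: [-2.91, 2.91], [-0.94, 2.29], [0.18, 2.7], [-1.29, 4.43], [0.17, 2.64], [-3, 3]. Speed limits (rad/s): [2.57, 2.57, 3.14, 3.14, 3.14, 3.14].

### API

Orientations are given as a rotation vector (axis times angle).
In Python, from workcell import bot gives the robot as it stands. Calls block until the motion is done:
- bot.goto(position, orientation): joint-space move of the TCP to a pose.
- bot.line_to(position, rot=None, max_speed=0.15): straight line of the TCP; rot=None keeps the orientation; max_speed is the mean speed in m/s.
- bot.set_joints(angles): joint-space move.
- bot.set_gripper(opening, newtons=None): opening from 0.0 (shut) to 1.0 (fully open); newtons is the grip in N (None keeps the last); returns when the fingers have stopped.
- bot.hold(seconds).
- bot.inverse_kinematics(position, orientation): joint angles nearest the present ones, or None.
- bot.read_camera(name): name is "scene" or "top" or "wrist"; returns a dict with "pixels" (420x560x3 uint8, blue, green, red), "fx", "fy", "cx", "cy" (pixels), "R" (3x3) and "t" (3): a world point X has camera coordinates R X + t. Camera axes: x right, y down, z forward; pixel columns grow to the right and rows downward; lengths in m; the calibration is good to about 2 mm. A picture is of the moment at which its call begins. There is no depth.
A pose or a line that the arm cannot do raises bot.MotionError and nothing moves.
- bot.job_done(): hands the job in; it is judged then, once.
Readings, each from a call of its own:
- bot.current_clock(): time.
- bot.current_joints(): joint angles.
- bot.current_joint_vel(): joint speeds.
- bot.current_effort(): joint torques, N m.
- bot.current_ee_pos(): TCP position.
- bot.current_tool_rot(): TCP orientation.
- bot.current_contact_force(): force on the tool from outside, world axes, zero at the start.
- bot.current_ft_torque(): the same for the moment, N m.
- bot.current_opening(): opening from 0.0 (shut) to 1.0 (fully open).
- bot.current_grip_force(): force on a finger pad.
Only numpy, scipy, OpenCV 4.12 (cv2) and the standard library are available. Lean on these libraries where they do the work, as an engineer would, in place of code of your own. Each camera call takes 0.05 s, during which the arm holds its last target. There are 200 camera calls.

### The job

Clear up after sawing: put every wooden offcut that lies on the sawing board into the deep scrap bin. The two pieces lying in the shallow stock tray are being kept, so leave them as they are, and do not shift or knock over the glue bottle, the tin or the mug.

Things in the scene. Friction and masses are not known exactly. Their poses are not given: they have to be found in the camera images.
- board: Plywood sawing board (fixed), 320 mm in x by 340 mm in y, 12 mm thick; origin at the centre of its underside. A 25 mm thick fence runs along its far (+x) edge and stands 32 mm above the board's top; its inner face is at x = +135 mm. A steel bench dog (post 24 mm across) stands 70 mm tall above the board's top at the board's centre. Three offcuts and the glue bottle start on it.
- tray: Shallow wooden stock tray (fixed), 270 mm in x by 180 mm in y, floor 12 mm thick, rim 28 mm high over the bench, walls 8 mm; origin at the centre of its underside. It is to the left or right of the board and holds the two pieces to keep.
- bin: Deep grey plastic scrap bin, open at the top (fixed), 270 mm in x by 180 mm in y, 120 mm high, walls and floor 6 mm; origin at the centre of its underside. It is on the other side of the board from the tray.
- block: Rectangular block, 45 (x) by 95 (y) by 40 mm high. Plain pine. Origin in the middle of its bounding box, z up, length along y. It starts flat either on the sawing board or in the stock tray.
- pointed: Block with one end cut to a point, 40 (x) by 100 (y) by 36 mm high; the point is the last 20 mm at +y. Plain pine. Origin in the middle of its bounding box, z up, length along y. It starts flat either on the sawing board or in the stock tray.
- lap: Half-lapped piece, 42 (x) by 100 (y) by 40 mm high; the half at +y is cut down to the lower 20 mm. Plain pine. Origin in the middle of its bounding box, z up, length along y. It starts flat either on the sawing board or in the stock tray.
- tee: T-shaped piece, 36 mm high, 95 mm long in y: a stem 32 mm wide (x) from y = -47.5 to +17.5 mm and a crossbar 66 mm wide (x), 30 mm long, at the +y end. Plain pine. Origin in the middle of its bounding box, z up, length along y. It starts flat either on the sawing board or in the stock tray.
- rebate: Rebated (L-section) piece, 50 (x) by 100 (y) by 44 mm high: a 20 mm thick base with a 22 mm wide rib along its -x edge for the full height. Plain pine. Origin in the middle of its bounding box, z up, length along y. It starts flat either on the sawing board or in the stock tray.
- glue: White glue bottle standing upright on the sawing board, 56 mm across, 165 mm tall; origin at the centre of its underside. Leave alone.
- tin: Closed steel tin standing on the bench beyond the tray or the bin, 80 mm across, 110 mm tall; origin at the centre of its underside. Leave alone.
- mug: White mug standing on the bench beyond the tray or the bin, 80 mm across and 90 mm tall, its handle reaching out at its +y; origin at the centre of its underside. Leave alone.
There are look-alikes about, which are no part of the job. Leave any blue look-alike of the block alone. Leave any black look-alike of the rebate alone.

How it is judged:
By the outcome, as a careful person would: the job done as asked, in the order asked, and still so for the second after the job is handed in, with the robot touching nothing.
It also fails if it takes over 64 s, if anything falls off the work surface, if the arm or the gripper's body presses on something with over 40 N, if the wrist force passes 120 N, or if a joint passes its speed limit or range.

## Working session

There is one attempt and no reset: what is moved stays moved. The work goes in short steps, each a Python script; the robot and the scene stay as the last script left them, time stands still between calls to the robot, and variables do not carry over. Pictures are saved under pics/ and viewed, at most 10 in all, crops included, and the job is handed in when it is done.

```bash
mkdir -p pics; ls; python3 - <<'E'
from workcell import bot
import cv2,pickle,numpy as np
d={}
for n in("scene","top"):
    c=bot.read_camera(n); d[n]=c; cv2.imwrite(f"pics/{n}0.png",c["pixels"])
    print(n,c["fx"],c["cx"],c["cy"],np.round(c["R"],3).tolist(),np.round(c["t"],3), -np.array(c["R"]).T@c["t"])
pickle.dump(d,open("cams.pkl","wb"))
print(bot.current_clock())
E
```

```text
pics
scene 448.0718267879654 273.52550424374175 207.161454364275 [[0.306, 0.952, -0.01], [0.643, -0.214, -0.736], [-0.702, 0.218, -0.677]] [-0.169 -0.276  1.701] [ 1.4236645  -0.26955072  0.94758011]
top 466.4825891147864 291.0921658862974 210.36546592986835 [[0.009, -1.0, 0.015], [-0.986, -0.011, -0.169], [0.169, -0.013, -0.985]] [0.028 0.489 1.173] [0.28305017 0.04856051 1.23838019]
0.1
```

View pics/top0.png

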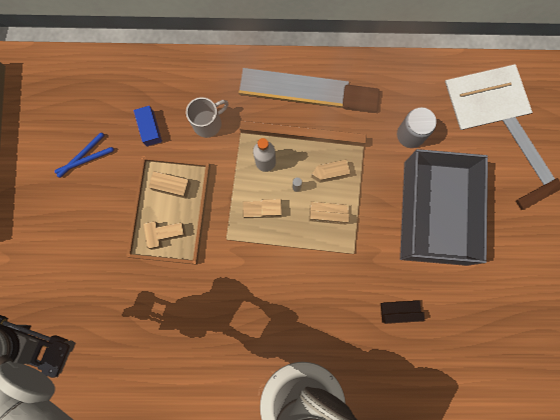

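View pics/scene0.png

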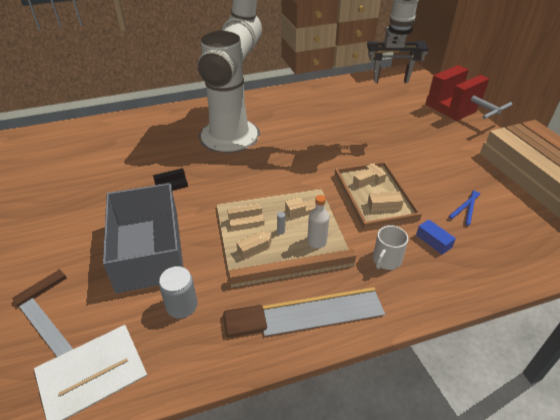

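The top view shows three pine pieces on the board: (332,170), (263,208) and (329,212). The tray holds a plain piece at (168,184) and the tee at (165,234). The blue (148,126) and black (402,312) look-alikes lie on the bench, and the bin is at (445,208). I'll confirm which pieces are which in enlarged crops.

```bash
python3 - <<'E'
import cv2
a=cv2.imread("pics/top0.png")[120:260,220:380]
cv2.imwrite("pics/topc.png",cv2.resize(a,None,fx=4.2,fy=4.2,interpolation=cv2.INTER_CUBIC))
a=cv2.imread("pics/scene0.png")[180:290,210:360]
cv2.imwrite("pics/scenec.png",cv2.resize(a,None,fx=5,fy=5,interpolation=cv2.INTER_CUBIC))
E
```

```text
(no output)
```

View pics/topc.png

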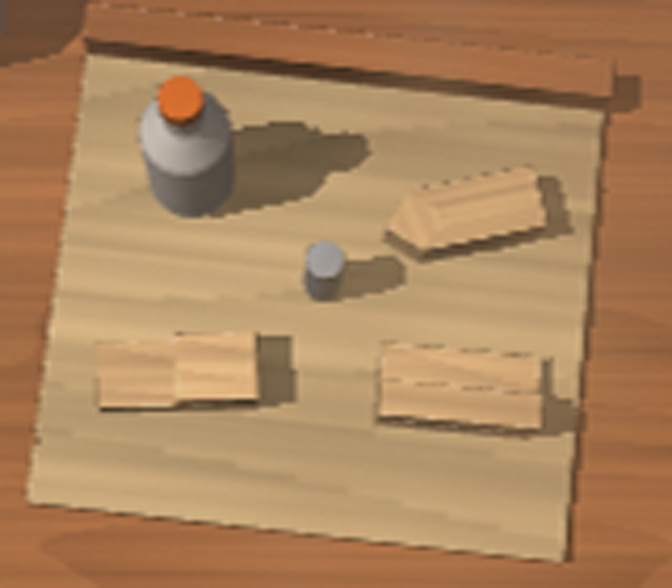

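View pics/scenec.png

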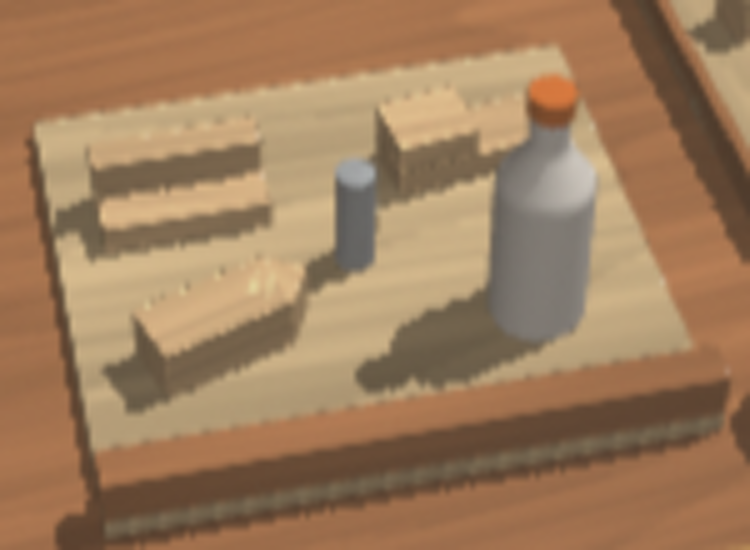

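The board holds pointed (332,170), lap (263,208) with its low half toward +y, and rebate (329,212) with its rib toward the robot. The tray's block and tee stay. Next I triangulate matched corners from both views.

```bash
python3 - <<'E'
import pickle,cv2,numpy as np
d=pickle.load(open("cams.pkl","rb"))
P={}
for n in d:
    c=d[n];P[n]=np.array([[c["fx"],0,c["cx"]],[0,c["fy"],c["cy"]],[0,0,1]])@np.c_[c["R"],np.array(c["t"])]
T=lambda u,v:(219.6+u/4.2,119.6+v/4.2)
S=lambda u,v:(209.6+u/5,179.6+v/5)
pts=dict(
pt_fr=(T(535,168),S(165,362)),pt_nr=(T(545,213),S(135,320)),pt_tip=(T(390,220),S(303,265)),
rib_nr=(T(541,428),S(90,148)),rib_nl=(T(378,418),S(255,119)),rib_fr=(T(543,393),S(93,168)),rib_fl=(T(380,385),S(259,140)),
base_fr=(T(542,355),S(106,228)),base_fl=(T(382,344),S(268,203)),
lap_nr=(T(257,402),S(378,105)),lap_fr=(T(255,332),S(402,150)),lap_fm=(T(177,334),S(478,131)),lap_nm=(T(177,405),S(450,88)),
brd_nr=(T(565,560),S(35,125)),brd_nl=(T(28,500),S(555,47)),
dog=(T(325,257),S(355,172)),cap=(T(181,98),S(552,88)),
bin_fl=((416,152),(180,265)),bin_fr=((487,153),(113,287)),bin_nr=((487,264),(108,196)),bin_nl=((403,262),(172,186)))
for k,(a,b) in pts.items():
    X=cv2.triangulatePoints(P["top"],P["scene"],np.array(a,float),np.array(b,float)).ravel();X=X[:3]/X[3]
    e=[np.linalg.norm((p:=P[n]@np.r_[X,1])[:2]/p[2]-q) for n,q in(("top",a),("scene",b))]
    print(k,np.round(X*1000),np.round(e,1))
E
```

```text
pt_fr [ 628. -113.   42.] [0.6 0.6]
pt_nr [ 597. -120.   46.] [0. 0.]
pt_tip [590. -22.  51.] [0.2 0.2]
rib_nr [ 460. -113.   52.] [0.6 0.6]
rib_nl [465. -14.  51.] [0.6 0.5]
rib_fr [ 481. -115.   55.] [0.2 0.2]
rib_fl [485. -16.  52.] [0.1 0.1]
base_fr [ 509. -117.   33.] [0.6 0.6]
base_fl [515. -19.  29.] [0.2 0.2]
lap_nr [475.  61.  49.] [0.5 0.5]
lap_fr [518.  62.  50.] [0.2 0.2]
lap_fm [516. 110.  50.] [0.3 0.3]
lap_nm [472. 109.  47.] [0.2 0.1]
brd_nr [ 383. -134.    9.] [0.6 0.5]
brd_nl [417. 203.  10.] [0.1 0.1]
dog [559.  19.  81.] [0.1 0.1]
cap [627. 104. 177.] [0.3 0.3]
bin_fl [ 643. -285.   71.] [2.4 2.6]
bin_fr [ 646. -464.   63.] [6.4 7.7]
bin_nr [ 351. -439.  105.] [2.  1.9]
bin_nl [ 354. -248.   91.] [2.  1.8]
```

```bash
python3 - <<'E'
import cv2,numpy as np
a=cv2.imread("pics/top0.png")[90:280,390:500]; b=cv2.imread("pics/scene0.png")[170:330,90:210]
cv2.imwrite("pics/bin.png",np.hstack([cv2.resize(a,(330,570)),np.vstack([cv2.resize(b,(420,560)),np.zeros((10,420,3),np.uint8)])]))
E
```

```text
(no output)
```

View pics/bin.png

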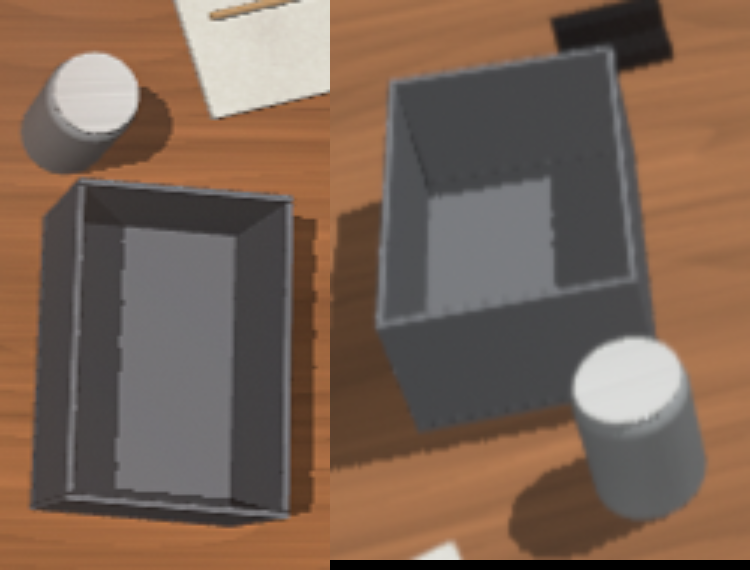

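```bash
cat > h.py <<'E'
from workcell import bot
import numpy as np
from scipy.spatial.transform import Rotation as Ro
def rot(deg):
    a=np.radians(deg);y=np.array([np.cos(a),np.sin(a),0]);z=np.array([0,0,-1.])
    return Ro.from_matrix(np.c_[np.cross(y,z),y,z]).as_rotvec()
E
python3 - <<'E'
from h import *
import pickle,cv2
d=pickle.load(open("cams.pkl","rb"))
P={}
for n in d:
    c=d[n];P[n]=np.array([[c["fx"],0,c["cx"]],[0,c["fy"],c["cy"]],[0,0,1]])@np.c_[c["R"],np.array(c["t"])]
for k,a,b in (("fl",(80,182),(305,277)),("fr",(291,200),(48,325)),("nr",(287,517),(62,80)),("nl",(68,497),(282,48))):
    a=np.array(a)/3+[389.7,89.7];b=np.array(b)/3.5+[89.7,169.7]
    X=cv2.triangulatePoints(P["top"],P["scene"],a,b).ravel();print(k,np.round(X[:3]/X[3]*1000))
def ray(u,v,z):
    p=P["top"];A=np.c_[p[:,:2],-np.array([219.6+u/4.2,119.6+v/4.2,1])]
    return np.round(np.linalg.solve(A,-(p[:,2]*z+p[:,3]))[:2]*1000)
for q in ((535,168),(546,215),(390,222),(420,245)):print("pt",ray(*q,.048))
for q in ((541,428),(378,418)):print("rib",ray(*q,.056))
for q in ((542,355),(382,344)):print("base",ray(*q,.032))
for q in ((257,402),(255,332),(177,334),(177,405)):print("lap",ray(*q,.052))
print("low",ray(97,342,.032),ray(100,407,.032))
for x,y,z,f in ((.495,.0855,.037,93),(.602,-.073,.017,13),(.487,-.066,.017,-3),(.58,-.36,.05,0),(.42,-.36,.05,0),(.5,-.37,.05,90)):
  for g in (f,f-180):
    for zz in(z,.23):
      q=bot.inverse_kinematics([x,y,zz],rot(g)); print(x,y,zz,g,None if q is None else np.round(q,2))
E
```

```text
fl [ 632. -278.  117.]
fr [ 619. -455.  116.]
nr [ 355. -434.  118.]
nl [ 369. -258.  117.]
pt [ 625. -114.]
pt [ 595. -120.]
pt [589. -22.]
pt [575. -41.]
rib [ 459. -114.]
rib [464. -15.]
base [ 509. -119.]
base [515. -18.]
lap [474.  59.]
lap [517.  61.]
lap [516. 109.]
lap [471. 108.]
low [514. 160.] [473. 157.]
0.495 0.0855 0.037 93 [-0.07  0.19  1.94 -0.    1.01 -1.69]
0.495 0.0855 0.23 93 [-0.07 -0.04  1.78  0.    1.41 -1.69]
0.495 0.0855 0.037 -87 [-0.07  0.19  1.94  0.    1.01  1.45]
0.495 0.0855 0.23 -87 [-0.07 -0.04  1.78  0.    1.41  1.45]
0.602 -0.073 0.017 13 [-0.32  0.46  1.64 -0.    1.04 -0.55]
0.602 -0.073 0.23 13 [-0.32  0.23  1.49 -0.    1.43 -0.55]
0.602 -0.073 0.017 -167 [-0.32  0.46  1.64 -0.    1.04  2.59]
0.602 -0.073 0.23 -167 [-0.32  0.23  1.49 -0.    1.43  2.59]
0.487 -0.066 0.017 -3 [-0.38  0.21  1.98 -0.    0.96 -0.33]
0.487 -0.066 0.23 -3 [-0.38 -0.07  1.81 -0.    1.41 -0.33]
0.487 -0.066 0.017 -183 [-0.38  0.21  1.98 -0.    0.96  2.81]
0.487 -0.066 0.23 -183 [-0.38 -0.07  1.81 -0.    1.41  2.81]
0.58 -0.36 0.05 0 [-0.73  0.59  1.39 -0.    1.17 -0.73]
0.58 -0.36 0.23 0 [-0.73  0.43  1.24 -0.    1.48 -0.73]
0.58 -0.36 0.05 -180 [-0.73  0.59  1.39  0.    1.17  2.41]
0.58 -0.36 0.23 -180 [-0.73  0.43  1.24  0.    1.48  2.41]
0.42 -0.36 0.05 0 [-0.93  0.29  1.79 -0.    1.06 -0.93]
0.42 -0.36 0.23 0 [-0.93  0.09  1.64  0.    1.41 -0.93]
0.42 -0.36 0.05 -180 [-0.93  0.29  1.79  0.    1.06  2.21]
0.42 -0.36 0.23 -180 [-0.93  0.09  1.64  0.    1.41  2.21]
0.5 -0.37 0.05 90 [-0.83  0.45  1.58  0.    1.11 -2.4 ]
0.5 -0.37 0.23 90 [-0.83  0.27  1.44  0.    1.43 -2.4 ]
0.5 -0.37 0.05 -90 [-0.83  0.45  1.58 -0.    1.11  0.74]
0.5 -0.37 0.23 -90 [-0.83  0.27  1.44 -0.    1.43  0.74]
```

```bash
cat >> h.py <<'E'
def move(x,y,z,phi,width,slack,bx,by,bphi,bz,N=40):
    bot.set_gripper((width+slack)/92)
    bot.goto([x,y,.23],rot(phi)); bot.line_to([x,y,z+.03],max_speed=.25); bot.line_to([x,y,z],max_speed=.08)
    print("down",np.round(bot.current_ee_pos(),4),np.round(bot.current_contact_force(),1))
    bot.set_gripper(0.,N); bot.hold(.2)
    w=bot.current_opening()*92; print("held width",round(w,1),"grip",bot.current_grip_force())
    bot.line_to([x,y,.23],max_speed=.2)
    w=bot.current_opening()*92; print("lifted width",round(w,1),bot.current_grip_force(),bot.current_clock())
    if w<width-8: return print("LOST")
    bot.goto([bx,by,.25],rot(bphi)); bot.line_to([bx,by,bz],max_speed=.15)
    print("in bin",round(bot.current_opening()*92,1),np.round(bot.current_contact_force(),1))
    bot.set_gripper(min(1,(w+15)/92)); bot.hold(.2)
    bot.line_to([bx,by,.25],max_speed=.25); print("clock",bot.current_clock())
    import cv2; cv2.imwrite(f"pics/after{int(bx*1000)}.png",bot.read_camera("top")["pixels"])
E
python3 - <<'E'
from h import *
move(.487,-.066,.017,-3,50,24,.429,-.351,-4.5,.046)
E
```

```text
down [ 0.4871 -0.066   0.0171] [ 0.8  0.2 -0.5]
held width 49.9 grip 39.90006387233734
lifted width 49.6 39.903162717819214 6.2917
in bin 50.1 [ 0.4 -1.3 -2.2]
clock 10.5083
```

```bash
python3 - <<'E'
from h import *
move(.602,-.075,.017,14,40,24,.562,-.361,-4.5,.046)
E
python3 - <<'E'
from h import *
move(.495,.085,.037,-87,49,22,.493,-.366,-94.5,.05)
E
```

```text
down [ 0.6016 -0.0748  0.0164] [ 0.1 -0.1  1.2]
held width 39.9 grip 39.9567049741745
lifted width 39.7 39.95560705661774 15.325
in bin 39.6 [ 0.7  0.8 -0.5]
clock 19.5333
down [0.495 0.085 0.037] [-0.3 -0.2  0.5]
held width 49.7 grip 39.95229184627533
lifted width 49.5 39.95201826095581 24.9417
in bin 49.6 [-0.5 -0.6 -0.9]
clock 29.65
```

View pics/after493.png

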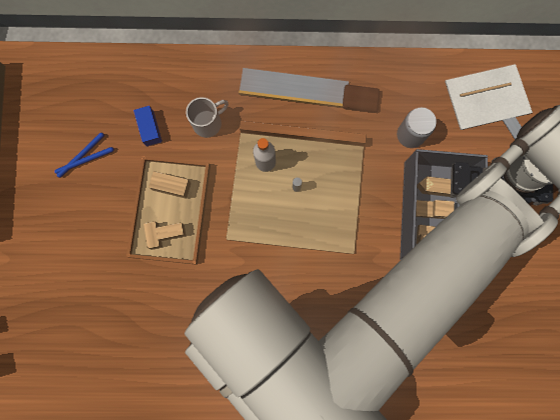

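The board is empty, and all three offcuts are in the bin at about (436,185), (436,209) and (428,231). The glue (264,155), tin (418,127), mug (204,115) and both tray pieces haven't moved.

```bash
python3 - <<'E'
from h import *
print(bot.job_done())
E
```

```text
the job is handed in; nothing more can be done
None
```

The rebate, pointed and lap offcuts are in the scrap bin, nothing else looks moved in the last top picture, and the job was handed in at about 30 s; no verdict came back.

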